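# Drive the locking rod home in a lacquered frame corner

### The job

Take the brass drive rod from its wooden rest by the shank, ahead of the collar, and push its tip nearly halfway into the bore of the red lacquered frame; then let go of it, take a fresh hold further back on the dark tail behind the collar, and push it fully home, until the collar presses firmly on the brass seat ring and the rod has driven the stiff locking bolt across the joint. Be gentle: do not force, wedge or ram the rod against the lacquered frame, do not bump the frame with the gripper, leave the other things where they are, and let go of the rod at the end.

Things in the scene. Friction and masses are not known exactly. Their poses are not given: they have to be found in the camera images.
- mouth (a point): Centre of the bore's mouth in the end of the red frame rail, 50 mm above the table, in the outer plane of the brass seat ring, where the rod's collar comes to sit. Its y axis points straight out of the bore (the rod goes in along -y), z is up. The bore is round, level, 17.2 mm wide; it begins 4 mm behind this point, at the lacquered end face, with a 3 mm chamfer.
- bolt (a joint): How far the steel locking bolt in the bore has been driven, m. At 0 its near end, which the rod tip meets, is 100 mm deep; it starts between 0 and 0.02, takes a steady push of about 9 N to slide, and stays where it is left; 0.070 when the rod is fully home. A small brass stud in the dark slot on top of the rail rides with it.
- rod_tip (a point): Centre of the rod's front tip (2 to 3 mm chamfer). The rod: brass shank 16 mm in diameter, 170 mm long; brass collar 32 mm in diameter, 8 mm thick; dark tail 16 mm in diameter, 52 mm long; hollow, 0.2 kg give or take a fifth, balanced about 50 mm ahead of the collar's front face. y runs along the rod from tip to tail; at the start z is up.
- rod_shank (a point): Point on the rod's axis on the shank, 105 mm from the tip and 65 mm ahead of the collar's front face; y from tip to tail. A good place for the first hold.
- rod_collar (a point): Point on the rod's axis in the plane of the collar's front face (the face that comes to sit on the seat ring); y from tip to tail.
- rod_tail (a point): Point on the rod's axis 34 mm behind the collar's front face, the middle of the free tail; y from tip to tail. Place of the second hold.
- rest: Fixed wooden rest: base plate 75 mm (x) by 170 mm (y), 14 mm thick; two open-topped notched posts 46 mm wide, 12 mm thick, up to 54 mm tall, 50 mm either side of its middle along y. The rod lies in the notches, axis 50 mm above the table, along the rest's y, tip towards -y, point rod_shank over the rest's middle. Origin at the centre of its underside.
- foil_roll: Bystander, leave alone: upright roll of gold stamping foil, 44 mm across and 110 mm tall, standing on the cross rail of the frame; origin at the centre of its foot
- jar: Bystander, leave alone: amber glass jar with a red cap, 64 mm across, 85 mm tall; origin at the centre of its foot
- bowl: Bystander, leave alone: white bowl, 100 mm across, 45 mm tall; origin at the centre of its foot
- brush: Bystander, leave alone: brush with a pink handle, 190 mm long, lying on the table; origin on the table under its middle
- case: Bystander, leave alone: flat black case, 60 x 130 x 14 mm; origin at the centre of its underside
- screwdriver: Bystander, leave alone: screwdriver lying on the table; origin on the table under it
- lacquer_can: Bystander, leave alone: red can, 80 mm across, 100 mm tall; origin at the centre of its foot
- frame: The fixed red frame corner; origin on the table straight below the mouth point, axes as the mouth's. The bored rail is 70 mm wide (local x), 72 mm tall and runs from 4 to 180 mm behind the mouth (-y); a cross rail 300 mm wide (x), equally tall, lies 192 to 282 mm behind it.
- rod: The rod; origin and axes as the collar-face point above.
- seat: The brass seat ring, fixed on the frame round the mouth: 36 mm outside, 23 mm inside, 4 mm thick, standing out of the lacquered end face; origin at the middle of its back, 4 mm behind the mouth point.
Things that resemble listed ones, but are neither listed nor needed, are in the scene too. What is shaped like the rod but blue is not meant.

How it is judged:
By the outcome, as a careful person would: the job done as asked, in the order asked, and still so for the second after the job is handed in, with the robot touching nothing.
It also fails if it takes over 72 s, if anything falls off the work surface, if the arm or the gripper's body presses on something with over 40 N, if the wrist force passes 120 N, or if a joint passes its speed limit or range.

### The arm

A 6-joint arm with a two-finger parallel gripper is mounted at the origin on the work surface. World frame = base frame: x ahead of the robot, y to its left, z up, the work surface at z = 0. Lengths are in m, angles in rad, forces in N, time in s.
With the tool pointing down it reaches from about 0.325 to 0.775 m from the base axis. Payload 9.3 kg.
Tool frame: the origin (TCP) lies at the very end of the fingers, on their centre line; the grasp point (between the pads) lies 19 mm behind it (tcp_to_grasp is the distance from the TCP to the grasp point, in m); z points along the fingers, y is the line along which they close (so a half turn about z gives the same grasp; the last joint's range is limited). The gripper opens to 85 mm and grips with 20 to 120 N. Pads are 22 mm wide; open, the fingers measure 114 mm over their backs; the gripper's body (76 mm by 85 mm) begins 54 mm behind the grasp point. The pads swing forward as they close: fully open they stand 13 mm farther back than shut.
Start: joints at [1.088, 0.259, 0.021, 1.334, 0, 1.418], TCP at [0.178, 0.52, 0.231] pointing down, gripper open.
Joint ranges: [-3.04, 3.04], [-0.91, 1.82], [-1.04, 1.36], [-1.92, 1.95], [-1.52, 1.45], [-3.14, 3.14]. Speed limits (rad/s): [2.22, 2.22, 2.79, 3.14, 3.14, 3.14].

### API

Orientations are given as a rotation vector (axis times angle).
In Python, from rig import read_state, snapshot, camera_params, hand_in, tcp_to_grasp gives the robot as it stands.
- The arm moves only by the tool play_rows, never from a script. Its arguments are lists of equal length, an entry for each row: "slide": the shift along the tool's x, y, z in mm, a list of three; "delta_rot": the turn, a rotation vector about the tool's x, y, z in rad, a list of three; "hand": the opening in per cent of the stroke, from 0 (shut) to 100 (fully open). In form: {"slide": [[dx, dy, dz], ...], "delta_rot": [[rx, ry, rz], ...], "hand": [hand, ...]}. A call has 1 to 20 rows; each row is the pose to reach, as a shift and turn from the pose commanded when the call began, along the tool's axes at that moment; what a row does not reach only later rows make up. A row lasts 1/12 s, in which the tool goes at most 41.7 mm and 7.16 degrees, less where a joint would pass 70% of its speed; a pose out of reach is approached as far as the arm can. A call with a gripper value outside its range is refused whole. The fingers move at their own pace and stop on an object; "newtons" is the grip in N (left out, the last holds). Time passes only in rows, so rows that repeat a pose let the fingers close. It gives the time, the measured TCP pose, the force, the opening and the grip force at its end, in the units of the state.
- read_state(): the state, without advancing time (a new reading comes with each control period).
- snapshot(name): name is "scene" or "top" or "wrist"; returns the picture (384x512x3 uint8, red, green, blue); there is no depth.
- camera_params(name): a dict with "camera_matrix" (3x3 intrinsics, pixels), "eye" and "orientation" of the camera in the world; the wrist camera has in their place "T_tool_cam" (4x4, takes a point from camera to tool coordinates, whose origin is the TCP and whose axes are the flange's). Camera axes: x right, y up, looking along -z (the intrinsics and any distortion apply to the point x, -y, -z); pixel columns grow to the right and rows downward; lengths in m; the calibration is good to about 2 mm. The wrist camera is an equidistant fisheye: a pixel r from the principal point sees the ray r / f radians off the axis. A picture is of the moment at which its call begins: read the wrist's pose just before it. camera_params takes no time and is no camera call.
- hand_in(): hands the job in; it is judged then, once.
The state is a dict: "clock": time; "qpos": joint angles; "qvel": joint speeds; "joint_efforts": joint torques, N m; "tool_pos": TCP position; "eef_rot": TCP orientation; "contact_force": force on the tool from outside, world axes, zero at the start; "wrist_torque": the same for the moment, N m; "opening": finger opening in m; "gripper_force": force on a finger pad.
Only numpy, scipy, OpenCV 4.12 (cv2) and the standard library are available. Lean on these libraries where they do the work, as an engineer would, in place of code of your own. Each camera call takes 0.05 s, during which the arm holds its last target. There are 200 camera calls.

## Working session

There is one attempt and no reset: what is moved stays moved. The work goes in short steps, Python scripts to look and compute and a tool call to move; the robot and the scene stay as the last step left them, time stands still between calls to the robot, and variables do not carry over. Pictures are saved under pics/ and viewed, at most 10 in all, crops included, and the job is handed in when it is done.

Besides the shell and the picture viewer there is one more tool, called by a JSON object that holds its "name" and its "arguments". play_rows: Moves the arm, as the interface text tells. Its arguments: {"type":"object","properties":{"slide":{"type":"array","items":{"type":"array","items":{"type":"number"}}},"delta_rot":{"type":"array","items":{"type":"array","items":{"type":"number"}}},"hand":{"type":"array","items":{"type":"number"}},"newtons":{"type":"number"}},"required":["slide","delta_rot","hand"]}

```bash
mkdir -p pics; cat > h.py <<'E'
import numpy as np, cv2
from rig import read_state, snapshot, camera_params, hand_in, tcp_to_grasp
from scipy.spatial.transform import Rotation as R
def rot(o):
    o=np.array(o,float)
    if o.shape==(3,3): return o
    return R.from_rotvec(o).as_matrix() if o.size==3 else R.from_quat(o).as_matrix()
def cam(name,st=None):
    p=camera_params(name); K=np.array(p["camera_matrix"])
    if name=="wrist":
        T=np.eye(4);T[:3,:3]=rot(st["eef_rot"]);T[:3,3]=st["tool_pos"];T=T@np.array(p["T_tool_cam"])
        return K,T[:3,3],T[:3,:3]
    return K,np.array(p["eye"]),rot(p["orientation"])
def ray(name,uv,st=None):
    K,e,Rm=cam(name,st); x=(uv[0]-K[0,2])/K[0,0]; y=(uv[1]-K[1,2])/K[1,1]
    if name=="wrist":
        t=np.hypot(x,y); s=np.sin(t)/t if t>1e-9 else 1; d=np.array([x*s,y*s,np.cos(t)])
    else: d=np.array([x,y,1.]); d/=np.linalg.norm(d)
    return e,Rm@np.array([d[0],-d[1],-d[2]])
def onz(name,uv,z,st=None):
    e,d=ray(name,uv,st); return e+d*(z-e[2])/d[2]
def proj(name,P,st=None):
    K,e,Rm=cam(name,st); q=Rm.T@(np.array(P)-e); q=q*[1,-1,-1]
    if name=="wrist":
        r=np.hypot(q[0],q[1]); t=np.arctan2(r,q[2]); a=q[:2]/r*t
    else: a=q[:2]/q[2]
    return np.array([K[0,0]*a[0]+K[0,2],K[1,1]*a[1]+K[1,2]])
def tri(r1,r2):
    (a,d),(b,f)=r1,r2; s=np.linalg.lstsq(np.c_[d,-f],b-a,rcond=None)[0]
    p,q=a+d*s[0],b+f*s[1]; return (p+q)/2,np.linalg.norm(p-q)
E
python3 - <<'E'
from h import *
st=read_state(); print(st)
for n in("scene","top","wrist"):
    print(n,camera_params(n)); cv2.imwrite(f"pics/{n}0.png",snapshot(n)[:,:,::-1])
print(tcp_to_grasp)
a=[cv2.imread(f"pics/{n}0.png") for n in("scene","top","wrist")]
cv2.imwrite("pics/both0.png",np.vstack([a[0],a[1]])[:, :])
E
```

```text
{'clock': 0.0, 'qpos': array([1.08836669e+00, 2.59187710e-01, 2.07474192e-02, 1.33368307e+00,
       3.99840492e-06, 1.41820054e+00]), 'qvel': array([ 0.00031385, -0.00046286, -0.0021699 , -0.00098256, -0.0001636 ,
        0.00233655]), 'joint_efforts': array([-1.52817091e-03, -5.55639231e+01,  3.44525313e+01,  1.38234705e-02,
       -1.81411042e-04, -4.27095074e-06]), 'tool_pos': array([0.17800664, 0.52010105, 0.23066295]), 'eef_rot': array([-5.15687724e-01, -3.09855447e+00,  1.97808045e-03]), 'contact_force': array([-0.38920557, -0.14819888, -0.35210438]), 'wrist_torque': array([-0.00997592, -0.02326258, -0.00150284]), 'gripper_force': 0.0, 'opening': 0.08549712247986421}
scene {'camera_matrix': array([[397.75485353,   0.        , 263.90962602],
       [  0.        , 397.75485353, 187.70805166],
       [  0.        ,   0.        ,   1.        ]]), 'eye': array([1.50757366, 0.03234695, 1.11464558]), 'orientation': array([0.60911718, 0.55158248, 1.45058559])}
top {'camera_matrix': array([[417.92830787,   0.        , 253.76279493],
       [  0.        , 417.92830787, 191.26057195],
       [  0.        ,   0.        ,   1.        ]]), 'eye': array([0.25282803, 0.07092297, 1.54699382]), 'orientation': array([ 0.15115778, -0.14178092, -1.56799165])}
wrist {'camera_matrix': array([[297.31863964,   0.        , 254.66686651],
       [  0.        , 297.31863964, 198.03362707],
       [  0.        ,   0.        ,   1.        ]]), 'T_tool_cam': array([[-6.46680901e-04,  9.50680111e-01,  3.10172385e-01,
         7.90058264e-02],
       [ 9.99999764e-01,  5.43100257e-04,  4.20302202e-04,
         6.68454804e-04],
       [ 2.31118243e-04,  3.10172583e-01, -9.50680238e-01,
        -1.43155446e-01],
       [ 0.00000000e+00,  0.00000000e+00,  0.00000000e+00,
         1.00000000e+00]])}
0.0187
```

View pics/top0.png

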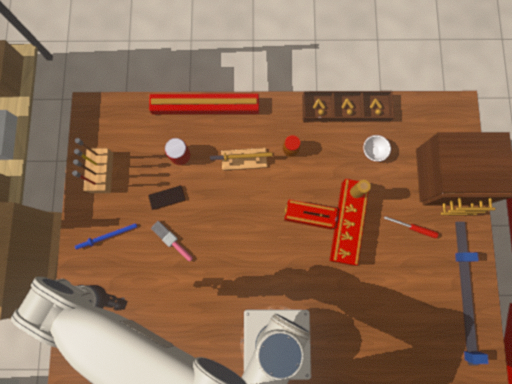

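View pics/scene0.png

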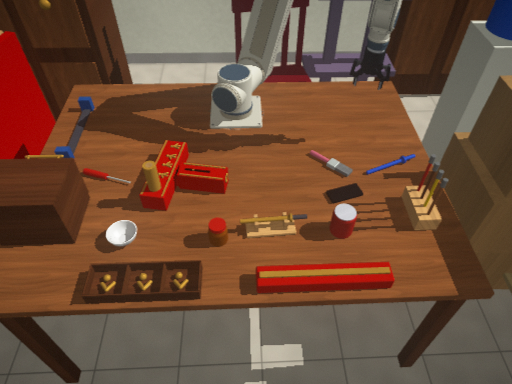

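Top view: the brass rod with dark tail lies in the light rest at about (213–270, 157), tip to the right. The bored rail's mouth is at about (286, 210). The blue look-alike at (107, 236) is not the one meant; the rod in the rest is brass with a collar and fits the description. I'll confirm it in an enlarged crop.

```bash
python3 - <<'E'
from h import *
t=cv2.imread("pics/top0.png");s=cv2.imread("pics/scene0.png")
a=cv2.resize(t[135:235,200:345],(800,552),interpolation=cv2.INTER_CUBIC)[:300]
A=cv2.resize(t[140:230,205:345],None,fx=4,fy=4,interpolation=cv2.INTER_CUBIC)   #560x360
B=cv2.resize(s[150:245,170:320],None,fx=4,fy=4,interpolation=cv2.INTER_CUBIC) #600x380
c=np.zeros((600,600,3),np.uint8); c[:290,:560]=A[:290]; c[300:600,:600]=B[80:380]
cv2.imwrite("pics/crop1.png",c)
for uv,z in(((212,158),.05),((270,156),.05),((286,203),.072),((284,219),.072),((336,208),.072),((240,158),.05)): print(uv,onz("top",uv,z).round(3))
for uv,z in(((305,217),.05),((241,220),.05),((227,180),.072)): print(uv,onz("scene",uv,z).round(3))
E
```

```text
(212, 158) [0.661 0.234 0.05 ]
(270, 156) [0.668 0.019 0.05 ]
(286, 203) [ 0.488 -0.036  0.072]
(284, 219) [ 0.431 -0.028  0.072]
(336, 208) [ 0.47  -0.213  0.072]
(240, 158) [0.661 0.13  0.05 ]
(305, 217) [0.665 0.236 0.05 ]
(241, 220) [0.67  0.017 0.05 ]
(227, 180) [ 0.502 -0.031  0.072]
```

View pics/crop1.png

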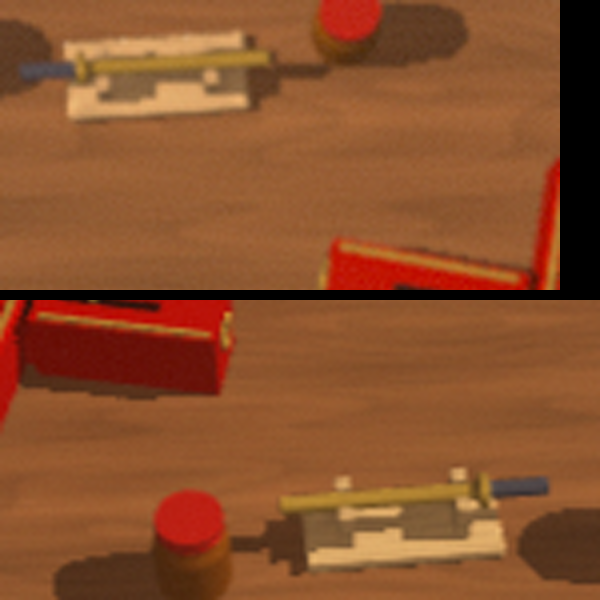

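The crop confirms it: a brass shank, collar and dark tail lying in the light notched rest, tip towards the frame and jar. Next I take a wrist view over the space between rod and frame.

{"name": "play_rows", "arguments": {"slide": [[-549,-309,-70],[-549,-309,-70],[-549,-309,-70],[-549,-309,-70],[-549,-309,-70],[-549,-309,-70],[-549,-309,-70],[-549,-309,-70],[-549,-309,-70],[-549,-309,-70],[-549,-309,-70],[-549,-309,-70],[-549,-309,-70],[-549,-309,-70],[-549,-309,-70],[-549,-309,-70],[-549,-309,-70],[-549,-309,-70],[-549,-309,-70],[-549,-309,-70]], "delta_rot": [[0,0,-1.85],[0,0,-1.85],[0,0,-1.85],[0,0,-1.85],[0,0,-1.85],[0,0,-1.85],[0,0,-1.85],[0,0,-1.85],[0,0,-1.85],[0,0,-1.85],[0,0,-1.85],[0,0,-1.85],[0,0,-1.85],[0,0,-1.85],[0,0,-1.85],[0,0,-1.85],[0,0,-1.85],[0,0,-1.85],[0,0,-1.85],[0,0,-1.85]], "hand": [100,100,100,100,100,100,100,100,100,100,100,100,100,100,100,100,100,100,100,100]}}

```text
clock: 1.82
tool_pos: [0.5971, 0.0504, 0.3008]
eef_rot: [2.163, -2.278, -0.002]
contact_force: [-0.8, 0.2, -0.5]
opening: 0.0851
gripper_force: 0.0
```

```bash
python3 - <<'E'
from h import *
import json
st=read_state(); im=snapshot("wrist"); cv2.imwrite("pics/w1.png",im[:,:,::-1])
json.dump({k:np.array(st[k]).tolist() for k in st},open("w1.json","w"))
print(st["tool_pos"],rot(st["eef_rot"]).round(4),st["qpos"])
for P in((.661,.241,.05),(.673,.01,.05),(.46,-.03,.05)): print(proj("wrist",P,st))
cv2.imwrite("pics/w1b.png",cv2.resize(im[:,:,::-1],(800,600),interpolation=cv2.INTER_CUBIC))
E
```

```text
[0.59708991 0.05037379 0.30083026] [[-5.150e-02 -9.987e-01 -1.100e-03]
 [-9.987e-01  5.150e-02  3.000e-04]
 [-2.000e-04  1.100e-03 -1.000e+00]] [-5.59057717e-02  3.39785756e-01  3.12578829e-01  1.54473168e+00
  1.98440873e-04 -1.57513785e+00]
[221.23792393 284.12964268]
[196.9246787  137.26690286]
[353.39606874 101.7053497 ]
```

View pics/w1b.png

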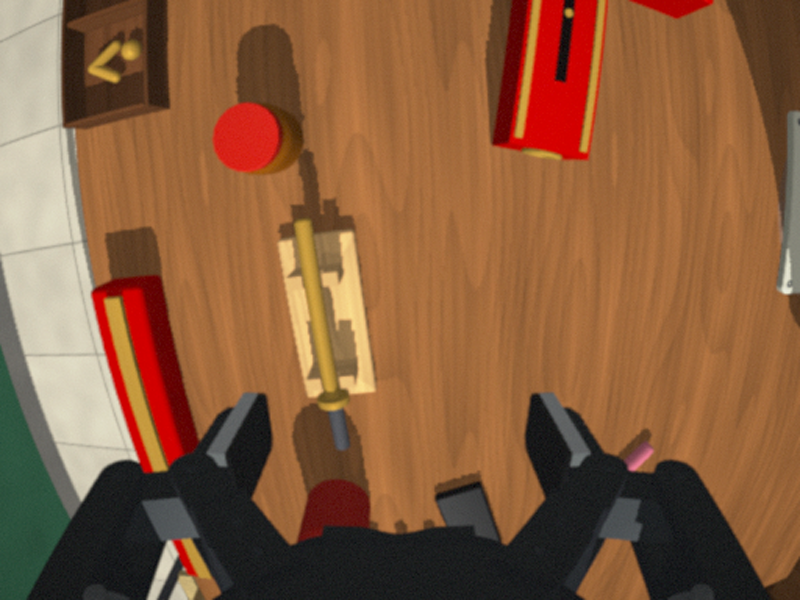

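The wrist view (800×600 scaling) shows the rod from tip (305, 222) through collar (333, 400) to tail end (342, 448). The bored rail's front end is near (545, 152), with the slot and stud at (569, 12). Now I triangulate these points.

```bash
python3 - <<'E'
from h import *
import json
st={k:np.array(v) for k,v in json.load(open("w1.json")).items()}
im=cv2.imread("pics/w1.png"); t=cv2.imread("pics/top0.png")
def brass(im,box,lo,hi):
    x0,y0,x1,y1=box; hsv=cv2.cvtColor(im,cv2.COLOR_BGR2HSV); m=cv2.inRange(hsv,lo,hi); o=np.zeros_like(m);o[y0:y1,x0:x1]=m[y0:y1,x0:x1]
    n,l,s,c=cv2.connectedComponentsWithStats(o); i=1+np.argmax(s[1:,4]); return (l==i)
def ends(m):
    p=np.argwhere(m)[:,::-1].astype(float); vx,vy,x,y=cv2.fitLine(p.astype(np.float32),cv2.DIST_L1,0,.01,.01).ravel()
    s=(p-[x,y])@[vx,vy]; return np.array([x,y])+s.min()*np.array([vx,vy]),np.array([x,y])+s.max()*np.array([vx,vy]),len(p)
for n,i,b in(("wrist",im,(180,130,225,262)),("top",t,(220,145,280,165))):
    m=brass(i,b,(18,130,70),(32,255,255)); print(n,ends(m))
    cv2.imwrite(f"pics/m_{n}.png",m.astype(np.uint8)*255)
W=lambda a,b:(a*.64,b*.64)
tip_w,tail_w,col_w=W(304,221),W(343,448),W(333,400)
tip_t,tail_t,col_t=(272.4,154.8),(210,157.8),(225.8,156.8)
for a,b in((tip_w,tip_t),(tail_w,tail_t),(col_w,col_t)):
    print(tri(ray("wrist",a,st),ray("top",b)), onz("wrist",a,.05,st).round(4),onz("top",b,.05).round(4))
# frame top edges at z=.072 (far-left pts etc.)
for a in((527,0),(494,145),(588,158),(608,0),(520,138),(585,150),(569,12)): print(a,onz("wrist",W(*a),.072,st).round(4),onz("wrist",W(*a),.0,st).round(4))
E
```

```text
wrist (array([192.37900505, 139.45971906]), array([213.79559066, 261.56204842]), 1570)
top (array([223.80155583, 156.82476811]), array([271.05447256, 153.87159804]), 176)
(array([0.6704037 , 0.01222396, 0.06743159]), np.float64(0.005728376761868494)) [0.6767 0.0154 0.05  ] [0.6726 0.0104 0.05  ]
(array([0.66167555, 0.2410963 , 0.05633366]), np.float64(0.0030479669295946587)) [0.6643 0.246  0.05  ] [0.6618 0.2415 0.05  ]
(array([0.66445459, 0.18261317, 0.06006104]), np.float64(0.0034197673559135384)) [0.6681 0.1887 0.05  ] [0.6655 0.183  0.05  ]
(527, 0) [ 0.4813 -0.1661  0.072 ] [ 0.4596 -0.1927  0.    ]
(494, 145) [ 0.5163 -0.041   0.072 ] [ 0.5013 -0.0434  0.    ]
(588, 158) [ 0.4351 -0.0315  0.072 ] [ 0.4044 -0.0321  0.    ]
(608, 0) [ 0.4071 -0.1745  0.072 ] [ 0.3709 -0.2028  0.    ]
(520, 138) [ 0.4946 -0.0468  0.072 ] [ 0.4754 -0.0503  0.    ]
(585, 150) [ 0.4378 -0.0382  0.072 ] [ 0.4076 -0.0401  0.    ]
(569, 12) [ 0.4452 -0.1582  0.072 ] [ 0.4165 -0.1833  0.    ]
```

{"name": "play_rows", "arguments": {"slide": [[-70.3,-69.5,130],[-70.3,-69.5,130],[-70.3,-69.5,130],[-70.3,-69.5,130],[-70.3,-69.5,130],[-70.3,-69.5,130],[-70.3,-69.5,130],[-70.3,-69.5,130]], "delta_rot": [[0,0,-0.101],[0,0,-0.101],[0,0,-0.101],[0,0,-0.101],[0,0,-0.101],[0,0,-0.101],[0,0,-0.101],[0,0,-0.101]], "hand": [100,100,100,100,100,100,100,100]}}

```text
clock: 2.53
tool_pos: [0.6703, 0.1171, 0.1737]
eef_rot: [-2.276, 2.163, -0.003]
contact_force: [-0.0, -0.1, -0.4]
opening: 0.0857
gripper_force: 0.0
```

```bash
python3 - <<'E'
from h import *
import json
st=read_state(); im=snapshot("wrist"); cv2.imwrite("pics/w2.png",im[:,:,::-1])
json.dump({k:np.array(st[k]).tolist() for k in st},open("w2.json","w"))
print(st["tool_pos"],rot(st["eef_rot"]).round(4))
for P in((.670,.117,.05),(.6745,.0125,.05),(.667,.183,.05)): print(proj("wrist",P,st)*1.5625)
cv2.imwrite("pics/w2b.png",cv2.resize(im[:,:,::-1],(800,600),interpolation=cv2.INTER_CUBIC))
E
```

```text
[0.67033242 0.1170757  0.17367568] [[ 5.070e-02 -9.987e-01  3.000e-03]
 [-9.987e-01 -5.070e-02  1.000e-04]
 [ 1.000e-04 -3.000e-03 -1.000e+00]]
[400.44880937 296.95986782]
[401.931217   118.80249374]
[399.77745617 394.60854542]
```

View pics/w2b.png

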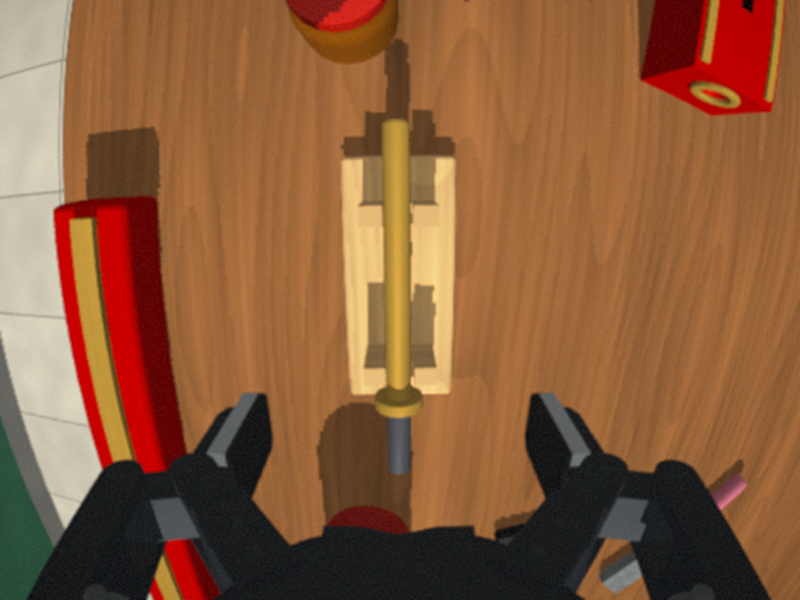

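The wrist view shows the rod centred under the fingers: tip (396, 120), collar front edge about (399, 391), tail end (400, 473). The brass seat ring is at (715, 95).

```bash
python3 - <<'E'
from h import *
import json
L=lambda n:{k:np.array(v) for k,v in json.load(open(n)).items()}
s1,s2=L("w1.json"),L("w2.json"); W=lambda a:(a[0]*.64,a[1]*.64)
for n,a,b in(("tip",(304,221),(396,120)),("tail",(343,448),(400,473)),("collarL",(318,401),(375,402)),("collarR",(349,399),(423,402))):
    p,e=tri(ray("wrist",W(a),s1),ray("wrist",W(b),s2)); print(n,p.round(4),round(e,4),onz("wrist",W(b),.05,s2).round(4))
im=cv2.imread("pics/w2.png"); hsv=cv2.cvtColor(im,cv2.COLOR_BGR2HSV)
for z in(.05,):
  for v in(90,110,130,160,190,210,230):
    r=hsv[v,225:285]; u=225+np.where((r[:,1]>140)&(r[:,2]>60)&(r[:,0]>17))[0]
    print(v,u.min(),u.max(),onz("wrist",((u.min()+u.max())/2,v),z,s2).round(4))
# seat ring centre
for z in(.05,): print("ring",onz("wrist",W((715,95)),z,s2).round(4))
E
```

```text
tip [0.677  0.0143 0.0525] 0.0021 [0.6778 0.0134 0.05  ]
tail [0.6636 0.2426 0.0558] 0.0011 [0.6635 0.2478 0.05  ]
collarL [0.6829 0.1889 0.0509] 0.0001 [0.6829 0.1894 0.05  ]
collarR [0.6518 0.1861 0.0533] 0.0002 [0.6515 0.1878 0.05  ]
90 244 262 [0.6776 0.0253 0.05  ]
110 245 262 [0.6763 0.0432 0.05  ]
130 245 262 [0.6754 0.0612 0.05  ]
160 246 262 [0.6736 0.0886 0.05  ]
190 246 262 [0.6721 0.1171 0.05  ]
210 246 262 [0.6712 0.137  0.05  ]
230 247 262 [0.6696 0.1579 0.05  ]
ring [ 0.4696 -0.0344  0.05  ]
```

{"name": "play_rows", "arguments": {"slide": [[-0.8,-1.3,40],[-0.8,-1.3,75],[-0.8,-1.3,105],[-0.8,-1.3,130],[-0.8,-1.3,142.5],[-0.8,-1.3,142.5],[-0.8,-1.3,142.5],[-0.8,-1.3,142.5],[-0.8,-1.3,142.5],[-0.8,-1.3,142.5],[-0.8,-1.3,142.5],[-0.8,-1.3,142.5],[-0.8,-1.3,142.5],[-0.8,-1.3,142.5],[-0.8,-1.3,142.5],[-0.8,-1.3,142.5],[-0.8,-1.3,142.5],[-0.8,-1.3,142.5],[-0.8,-1.3,142.5]], "delta_rot": [[0,0,-0.0095],[0,0,-0.0095],[0,0,-0.0095],[0,0,-0.0095],[0,0,-0.0095],[0,0,-0.0095],[0,0,-0.0095],[0,0,-0.0095],[0,0,-0.0095],[0,0,-0.0095],[0,0,-0.0095],[0,0,-0.0095],[0,0,-0.0095],[0,0,-0.0095],[0,0,-0.0095],[0,0,-0.0095],[0,0,-0.0095],[0,0,-0.0095],[0,0,-0.0095]], "hand": [100,100,100,100,100,100,100,40,40,40,10,10,10,10,10,10,10,10,10], "newtons": 60}}

```text
clock: 4.17
tool_pos: [0.6715, 0.1178, 0.0292]
eef_rot: [2.287, -2.154, -0.0]
contact_force: [-4.0, -0.3, 5.8]
opening: 0.0144
gripper_force: 58.5
```

```bash
python3 - <<'E'
from h import *
st=read_state(); print(st["tool_pos"],rot(st["eef_rot"]).round(4),st["contact_force"],st["wrist_torque"],st["opening"],st["gripper_force"])
E
```

```text
[0.67146464 0.11778904 0.02921769] [[ 6.000e-02 -9.982e-01 -1.000e-04]
 [-9.982e-01 -6.000e-02 -1.000e-04]
 [ 1.000e-04  1.000e-04 -1.000e+00]] [-3.95962332 -0.27204348  5.77304655] [-0.10700361  0.66231035 -0.01392168] 0.014403203213553 58.51659335196018
```

{"name": "play_rows", "arguments": {"slide": [[0,0,-10],[0,0,-25],[0,0,-45],[0,0,-65],[0,0,-65],[-2,15,-65],[-5,40,-65],[-8,65,-65],[-11,90,-65],[-14,115,-65],[-17,140,-65],[-19,160,-65],[-20.4,173,-65],[-20.4,173,-65],[-20.4,173,-65],[-20.4,173,-65],[-20.4,173,-65]], "delta_rot": [[0,0,0],[0,0,0],[0,0,0],[0,0,0],[0,0,0],[0,0,0.02],[0,0,0.05],[0,0,0.08],[0,0,0.11],[0,0,0.15],[0,0,0.18],[0,0,0.21],[0,0,0.229],[0,0,0.229],[0,0,0.229],[0,0,0.229],[0,0,0.229]], "hand": [10,10,10,10,10,10,10,10,10,10,10,10,10,10,10,10,10]}}

```text
clock: 5.58
tool_pos: [0.4987, 0.1277, 0.0936]
eef_rot: [-2.026, 2.401, -0.0]
contact_force: [0.5, -0.4, -2.0]
opening: 0.0139
gripper_force: 58.9
```

```bash
python3 - <<'E'
from h import *
import json
st=read_state(); im=snapshot("wrist"); cv2.imwrite("pics/w3.png",im[:,:,::-1])
json.dump({k:np.array(st[k]).tolist() for k in st},open("w3.json","w"))
print(st["tool_pos"],rot(st["eef_rot"]).round(4),st["contact_force"],st["opening"])
cv2.imwrite("pics/w3b.png",cv2.resize(im[:300,106:506][:,:,::-1],(800,600),interpolation=cv2.INTER_CUBIC))
print(proj("wrist",(.4696,-.0344,.05),st))
E
```

```text
[0.49874131 0.12769473 0.09361664] [[-1.682e-01 -9.858e-01  4.000e-04]
 [-9.858e-01  1.682e-01 -0.000e+00]
 [-1.000e-04 -4.000e-04 -1.000e+00]] [ 0.49841021 -0.37914484 -1.99015922] 0.013924200590829092
[257.91469087 -23.58934027]
```

View pics/w3b.png

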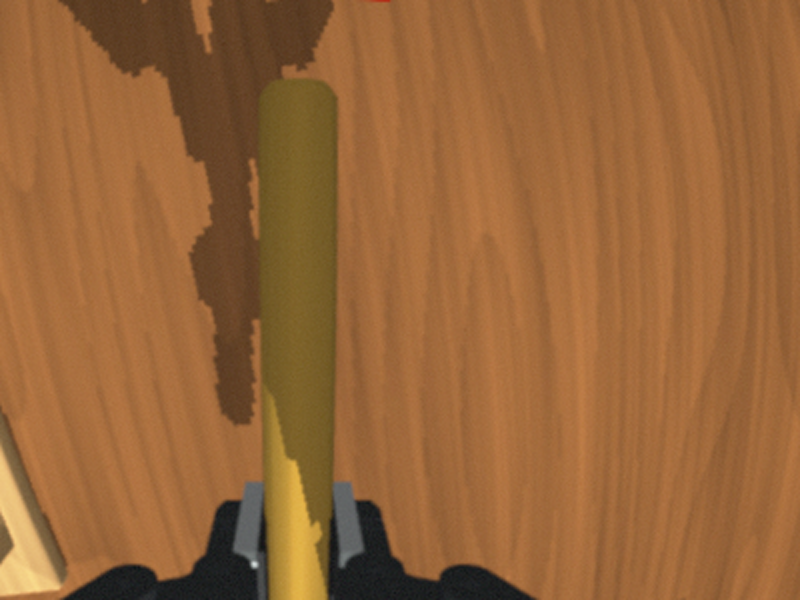

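The rod is held straight and centred: tip (298, 82), axis parallel to the tool. The mouth is just above the view, so I rise to look at it from two places.

{"name": "play_rows", "arguments": {"slide": [[0,0,-30],[0,0,-60],[0,0,-95],[0,0,-130],[0,0,-150],[0,0,-150],[0,0,-150],[0,0,-150],[0,0,-150]], "delta_rot": [[0,0,0],[0,0,0],[0,0,0],[0,0,0],[0,0,0],[0,0,0],[0,0,0],[0,0,0],[0,0,0]], "hand": [10,10,10,10,10,10,10,10,10]}}

```text
clock: 6.38
tool_pos: [0.4974, 0.1277, 0.2421]
eef_rot: [2.024, -2.399, -0.002]
contact_force: [-0.3, 0.4, -2.9]
opening: 0.0143
gripper_force: 59.1
```

```bash
python3 - <<'E'
from h import *
import json
st=read_state(); im=snapshot("wrist"); cv2.imwrite("pics/w4.png",im[:,:,::-1])
json.dump({k:np.array(st[k]).tolist() for k in st},open("w4.json","w")); print(st["tool_pos"])
E
```

```text
[0.49735768 0.12765113 0.24210585]
```

{"name": "play_rows", "arguments": {"slide": [[10,20,0],[15,40,0],[20,60,0],[30,80,0],[40,90,0],[40,90,0],[40,90,0],[40,90,0],[40,90,0]], "delta_rot": [[0,0,0],[0,0,0],[0,0,0],[0,0,0],[0,0,0],[0,0,0],[0,0,0],[0,0,0],[0,0,0]], "hand": [10,10,10,10,10,10,10,10,10]}}

```text
clock: 7.18
tool_pos: [0.4031, 0.1035, 0.2435]
eef_rot: [2.025, -2.401, -0.0]
contact_force: [0.0, -0.4, -1.9]
opening: 0.0144
gripper_force: 59.2
```

```bash
python3 - <<'E'
from h import *
import json
st=read_state(); im=snapshot("wrist"); cv2.imwrite("pics/w5.png",im[:,:,::-1])
json.dump({k:np.array(st[k]).tolist() for k in st},open("w5.json","w")); print(st["tool_pos"])
a=cv2.imread("pics/w4.png"); b=cv2.imread("pics/w5.png")
c=np.vstack([cv2.resize(a[:100,130:396],(800,300),interpolation=cv2.INTER_CUBIC),cv2.resize(b[:100,60:326],(800,300),interpolation=cv2.INTER_CUBIC)])
cv2.imwrite("pics/w45.png",c)
E
```

```text
[0.40313016 0.10348638 0.24352704]
```

View pics/w45.png

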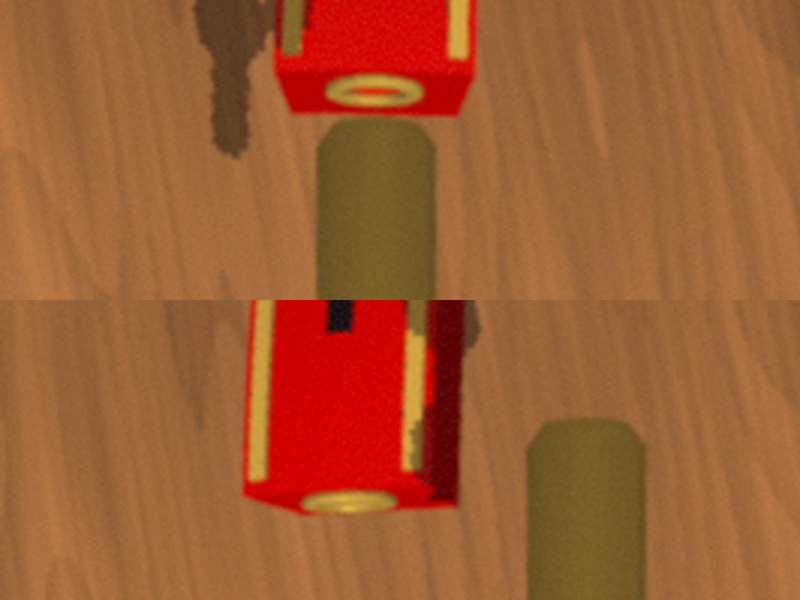

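Crop A (top) shows the seat ring centred at about (375, 91), with the rail's front top edge from (277, 72) to (473, 72). Crop B (bottom) shows the ring at about (349, 502), the front top corners at (245, 495) and (432, 485), and the slot end at (340, 331).

```bash
python3 - <<'E'
from h import *
import json
L=lambda n:{k:np.array(v) for k,v in json.load(open(n)).items()}
s2,s4,s5=L("w2.json"),L("w4.json"),L("w5.json")
k=800/266
def sub(x): return x
# ring mask -> ellipse
for n,s in(("w4",s4),("w5",s5)):
    im=cv2.imread(f"pics/{n}.png"); hsv=cv2.cvtColor(cv2.resize(im,None,fx=4,fy=4,interpolation=cv2.INTER_CUBIC),cv2.COLOR_BGR2HSV)
    m=cv2.inRange(hsv,(13,90,60),(35,255,255)); 
    x0,x1,y0,y1=((235,275,22,38) if n=="w4" else (157,197,62,74))
    o=np.zeros_like(m); o[y0*4:y1*4,x0*4:x1*4]=m[y0*4:y1*4,x0*4:x1*4]
    c=max(cv2.findContours(o,0,2)[0],key=cv2.contourArea); e=cv2.fitEllipse(c); bb=cv2.boundingRect(c)
    ctr=((e[0][0]-1.5)/4,(e[0][1]-1.5)/4); print(n,np.round(ctr,2),np.round(e[1],1)/4,np.array(bb)/4)
    if n=="w4": c4=ctr
    else: c5=ctr
print("mouth",tri(ray("wrist",c4,s4),ray("wrist",c5,s5)))
print(onz("wrist",c4,.05,s4),onz("wrist",c5,.05,s5))
# rail side edges on z=.072 : columns where red top begins, per row
def edge(n,s,rows,u0,u1):
    im=cv2.imread(f"pics/{n}.png").astype(float); b,g,r=im[...,0],im[...,1],im[...,2]
    P=[[],[]]
    for v in rows:
        f=(r[v,u0:u1]-g[v,u0:u1]); br=(r[v,u0:u1]>150)&((f>140)|((g[v,u0:u1]-b[v,u0:u1])>50)&(r[v,u0:u1]>170))
        u=np.where(f>120)[0]; 
        P[0].append(onz("wrist",(u0+u.min(),v),.072,s)[:2]);P[1].append(onz("wrist",(u0+u.max(),v),.072,s)[:2])
    return np.array(P)
for n,s,rows,u0,u1 in(("w4",s4,range(2,18,3),200,310),("w5",s5,range(2,60,8),120,205)):
    P=edge(n,s,rows,u0,u1); print(n,P.round(4).tolist())
A=lambda x,y:(130+x/k,y/3); B=lambda x,y:(60+x/k,(y-300)/3)
for nm,p,s in(("A L",A(277,72),s4),("A R",A(473,72),s4),("B L",B(245,495),s5),("B R",B(432,485),s5),("B stripeL top",B(262,302),s5),("stripeL bot",B(257,480),s5),("stripeR top",B(416,302),s5),("stripeR bot",B(411,470),s5),("slot",B(340,331),s5),("slotT",B(341,301),s5)): print(nm,onz("wrist",p,.072,s).round(4))
for a,b in(((277,72),(245,495)),((473,72),(432,485))): print(tri(ray("wrist",A(*a),s4),ray("wrist",B(*b),s5)))
E
```

```text
w4 [254.06  29.8 ] [10.2 32.8] [238.5   25.    31.75  10.5 ]
w5 [176.61  68.07] [ 9.225 38.325] [157.    63.75  40.    10.25]
mouth (array([ 0.47011563, -0.03436711,  0.04990667]), np.float64(0.001753425999463994))
[ 0.47034056 -0.03521634  0.05      ] [ 0.46981716 -0.0334933   0.05      ]
w4 [[[0.4885, -0.0656], [0.4891, -0.062], [0.4896, -0.0585], [0.4922, -0.0555], [0.4928, -0.052], [0.5026, -0.0506]], [[0.4318, -0.0563], [0.4325, -0.0528], [0.4331, -0.0493], [0.4327, -0.0457], [0.4344, -0.0424], [0.435, -0.039]]]
w5 [[[0.4903, -0.117], [0.4915, -0.1071], [0.494, -0.0977], [0.4953, -0.0881], [0.4967, -0.0787], [0.4992, -0.0697], [0.5007, -0.0606], [0.5022, -0.0515]], [[0.4342, -0.0996], [0.4262, -0.0876], [0.4266, -0.0781], [0.428, -0.0689], [0.4305, -0.0602], [0.4424, -0.0538], [0.4439, -0.045], [0.4359, -0.0341]]]
A L [ 0.5027 -0.0424  0.072 ]
A R [ 0.4361 -0.031   0.072 ]
B L [ 0.503  -0.0435  0.072 ]
B R [ 0.4349 -0.0297  0.072 ]
B stripeL top [ 0.4853 -0.1171  0.072 ]
stripeL bot [ 0.4975 -0.0478  0.072 ]
stripeR top [ 0.4294 -0.1     0.072 ]
stripeR bot [ 0.4413 -0.0368  0.072 ]
slot [ 0.458 -0.096  0.072]
slotT [ 0.456 -0.108  0.072]
(array([ 0.5028607 , -0.04298432,  0.07189939]), np.float64(0.00109728396282091))
(array([ 0.43553278, -0.0309627 ,  0.06928492]), np.float64(0.0015272768449284726))
```

{"name": "play_rows", "arguments": {"slide": [[-10,-20,0],[-20,-45,0],[-20,-70,0],[-20,-85,20],[-20,-91.2,50],[-20,-91.2,80],[-20,-91.2,110],[-20,-91.2,140],[-15,-91.2,165],[-10,-91.2,185],[-4,-91.2,200],[2,-91.2,210],[5,-91.2,214.7],[5,-91.2,214.7],[5,-91.2,214.7],[5,-91.2,214.7],[5,-91.2,214.7],[5,-91.2,214.7]], "delta_rot": [[0,0,0.011],[0,0,0.011],[0,0,0.011],[0,0,0.011],[0,0,0.011],[0,0,0.011],[0,0,0.011],[0,0,0.011],[0,0,0.011],[0,0,0.011],[0,0,0.011],[0,0,0.011],[0,0,0.011],[0,0,0.011],[0,0,0.011],[0,0,0.011],[0,0,0.011],[0,0,0.011]], "hand": [10,10,10,10,10,10,10,10,10,10,10,10,10,10,10,10,10,10]}}

```text
clock: 8.73
tool_pos: [0.4918, 0.0835, 0.0297]
eef_rot: [-2.012, 2.411, -0.001]
contact_force: [0.3, 0.3, -1.6]
opening: 0.0142
gripper_force: 59.2
```

```bash
python3 - <<'E'
from h import *
import json
st=read_state(); im=snapshot("wrist"); cv2.imwrite("pics/w6.png",im[:,:,::-1])
json.dump({k:np.array(st[k]).tolist() for k in st},open("w6.json","w")); print(st["tool_pos"],rot(st["eef_rot"]).round(4),st["contact_force"],st["wrist_torque"])
s=snapshot("scene"); cv2.imwrite("pics/s6.png",s[:,:,::-1])
c=np.zeros((600,800,3),np.uint8); c[:]=cv2.resize(im[:,:,::-1][0:150,155:355],(800,600),interpolation=cv2.INTER_CUBIC)
p=cv2.resize(s[:,:,::-1][150:225,190:290],(400,300),interpolation=cv2.INTER_CUBIC); c[300:,:400]=np.where(np.arange(400)[None,:,None]<270,p,c[300:,:400])
cv2.imwrite("pics/c6.png",c)
E
```

```text
[0.49182439 0.08346727 0.02971338] [[-1.788e-01 -9.839e-01  1.200e-03]
 [-9.839e-01  1.788e-01  1.000e-04]
 [-3.000e-04 -1.200e-03 -1.000e+00]] [ 0.28776613  0.310272   -1.61387873] [-0.01720771  0.0051486   0.02726727]
```

View pics/c6.png

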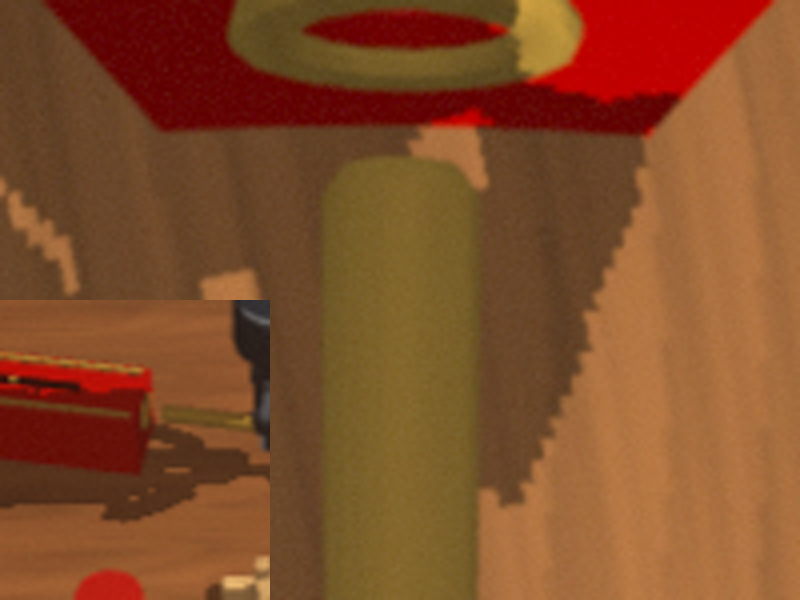

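Rod centre at column 400.5 against ring and bore centre at 405, so the mouth lies 0.5 mm to the tool's +y. The gap is about 14 mm, and the scene inset shows the rod level with the ring. I enter slowly and watch the forces.

{"name": "play_rows", "arguments": {"slide": [[0,0.1,0.5],[0,0.1,0.5],[4,0.1,0.5],[8,0.1,0.5],[11,0.1,0.5],[14,0.1,0.5],[16,0.1,0.5],[18,0.1,0.5],[20,0.1,0.5],[22,0.1,0.5],[24,0.2,0.5],[26,0.2,0.5],[28,0.2,0.5],[28,0.2,0.5],[28,0.2,0.5]], "delta_rot": [[0,0,0.004],[0,0,0.004],[0,0,0.004],[0,0,0.004],[0,0,0.004],[0,0,0.004],[0,0,0.004],[0,0,0.004],[0,0,0.004],[0,0,0.004],[0,0,0.004],[0,0,0.004],[0,0,0.004],[0,0,0.004],[0,0,0.004]], "hand": [10,10,10,10,10,10,10,10,10,10,10,10,10,10,10]}}

```text
clock: 10.08
tool_pos: [0.4862, 0.0556, 0.0286]
eef_rot: [-2.008, 2.416, -0.0]
contact_force: [0.2, 0.0, -1.8]
opening: 0.0143
gripper_force: 59.2
```

```bash
cat > chk.py <<'E'
from h import *
st=read_state(); r=rot(st["eef_rot"])
print(st["clock"],st["tool_pos"].round(4),"F tool",(r.T@st["contact_force"]).round(2),"T tool",(r.T@st["wrist_torque"]).round(3),"psi",np.degrees(np.arctan2(r[1,0],r[0,0])).round(2),"axes",r[:,0].round(4),r[:,2].round(4),st["opening"].round(4) if hasattr(st["opening"],"round") else st["opening"],st["gripper_force"])
E
python3 chk.py
```

```text
10.0833 [0.4862 0.0556 0.0286] F tool [-0.06 -0.21  1.83] T tool [ 0.023  0.032 -0.029] psi -100.56 axes [-0.1832 -0.9831 -0.    ] [ 0. -0. -1.] 0.014321903247978187 59.20722909271717
```

{"name": "play_rows", "arguments": {"slide": [[3,0,-0.4],[6,0,-0.4],[9,0,-0.4],[12,0,-0.4],[15,0,-0.4],[18,0,-0.4],[21,0,-0.4],[24,0,-0.4],[27,0,-0.4],[30,0,-0.4],[30,0,-0.4]], "delta_rot": [[0,0,0],[0,0,0],[0,0,0],[0,0,0],[0,0,0],[0,0,0],[0,0,0],[0,0,0],[0,0,0],[0,0,0],[0,0,0]], "hand": [10,10,10,10,10,10,10,10,10,10,10]}}

```text
clock: 11.0
tool_pos: [0.4806, 0.0257, 0.029]
eef_rot: [2.007, -2.417, 0.0]
contact_force: [1.0, 0.3, -2.1]
opening: 0.0143
gripper_force: 59.2
```

```bash
python3 chk.py
```

```text
11.0 [0.4806 0.0257 0.029 ] F tool [-0.43 -0.91  2.07] T tool [-0.003 -0.001  0.043] psi -100.58 axes [-1.835e-01 -9.830e-01  1.000e-04] [-0.e+00 -1.e-04 -1.e+00] 0.014287825556375347 59.20517921447754
```

{"name": "play_rows", "arguments": {"slide": [[3,-0.1,0],[6,-0.2,0],[9,-0.2,0],[12,-0.2,0],[15,-0.2,0],[18,-0.2,0],[21,-0.2,0],[24,-0.2,0],[27,-0.2,0],[30,-0.2,0],[33,-0.2,0],[35,-0.2,0],[35,-0.2,0]], "delta_rot": [[0,0,0],[0,0,0],[0,0,0],[0,0,0],[0,0,0],[0,0,0],[0,0,0],[0,0,0],[0,0,0],[0,0,0],[0,0,0],[0,0,0],[0,0,0]], "hand": [10,10,10,10,10,10,10,10,10,10,10,10,10]}}

```text
clock: 12.08
tool_pos: [0.4744, -0.0086, 0.029]
eef_rot: [2.007, -2.417, 0.0]
contact_force: [-0.4, 0.2, -2.0]
opening: 0.0141
gripper_force: 59.2
```

```bash
python3 chk.py
```

```text
12.0833 [ 0.4744 -0.0086  0.029 ] F tool [-0.1   0.44  1.99] T tool [-0.038  0.044  0.044] psi -100.57 axes [-0.1835 -0.983   0.    ] [-0. -0. -1.] 0.01407755578284959 59.205453246831894
```

{"name": "play_rows", "arguments": {"slide": [[0,0,0],[0,0,0],[0,0,0],[0,0,0],[0,0,0],[0,0,0],[-10,0,0],[-22,0,0],[-34,0,0],[-46,0,0],[-58,0,0],[-70,0,0],[-82,0,0],[-92,0,0],[-99,0,0],[-99,0,0],[-99,0,0]], "delta_rot": [[0,0,0],[0,0,0],[0,0,0],[0,0,0],[0,0,0],[0,0,0],[0,0,0],[0,0,0],[0,0,0],[0,0,0],[0,0,0],[0,0,0],[0,0,0],[0,0,0],[0,0,0],[0,0,0],[0,0,0]], "hand": [100,100,100,100,100,100,100,100,100,100,100,100,100,100,100,100,100]}}

```text
clock: 13.5
tool_pos: [0.4926, 0.0894, 0.0289]
eef_rot: [2.009, -2.415, 0.0]
contact_force: [-0.4, -0.3, 0.4]
opening: 0.0849
gripper_force: 0.0
```

```bash
python3 chk.py; python3 - <<'E'
from h import *
im=snapshot("wrist")[:,:,::-1]; s=snapshot("scene")[:,:,::-1]; cv2.imwrite("pics/w7.png",im); cv2.imwrite("pics/s7.png",s)
cv2.imwrite("pics/c7.png",np.hstack([cv2.resize(im[:,100:420],(400,480)),cv2.resize(s[140:236,170:250],(400,480),interpolation=cv2.INTER_CUBIC)]))
E
```

```text
13.5 [0.4926 0.0894 0.0289] F tool [ 0.42  0.33 -0.41] T tool [ 0.045  0.008 -0.001] psi -100.5 axes [-1.822e-01 -9.833e-01  2.000e-04] [-2.e-04 -2.e-04 -1.e+00] 0.08488249339248985 0.0
```

View pics/c7.png

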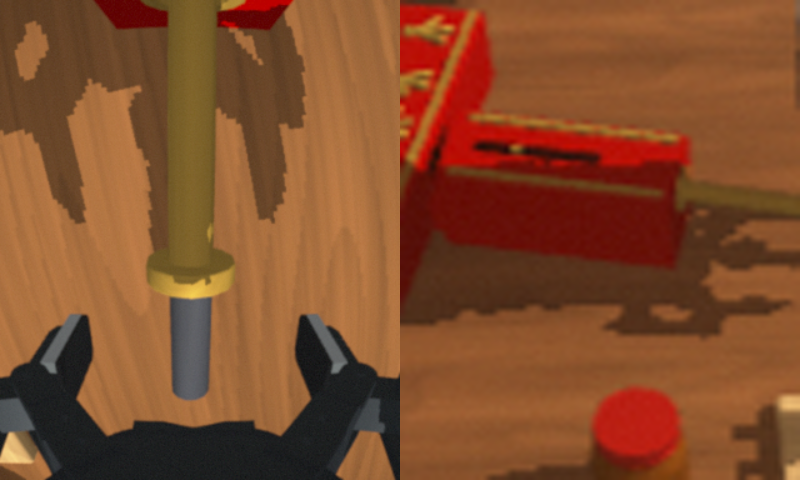

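The rod stayed in the bore with its dark tail (crop 190, 345) between the open fingers, sagging slightly. The stud sits at crop (517, 150). Now I take the second hold.

{"name": "play_rows", "arguments": {"slide": [[0,0,0],[0,0,0],[0,0,0],[0,0,0],[0,0,0],[0,0,0],[0,0,0],[0,0,0],[0,0,0],[0,0,0],[0,0,0],[0,0,0]], "delta_rot": [[0,0,0],[0,0,0],[0,0,0],[0,0,0],[0,0,0],[0,0,0],[0,0,0],[0,0,0],[0,0,0],[0,0,0],[0,0,0],[0,0,0]], "hand": [60,40,30,25,20,16,10,10,10,10,10,10], "newtons": 90}}

```text
clock: 14.6
tool_pos: [0.4927, 0.089, 0.029]
eef_rot: [2.008, -2.416, 0.0]
contact_force: [1.0, -1.0, 1.3]
opening: 0.0131
gripper_force: 87.7
```

```bash
python3 chk.py
```

```text
14.6 [0.4927 0.089  0.029 ] F tool [ 0.82 -1.18 -1.27] T tool [ 0.178  0.378 -0.019] psi -100.55 axes [-1.831e-01 -9.831e-01  2.000e-04] [ 2.e-04 -3.e-04 -1.e+00] 0.013085535937162144 87.72573351860046
```

{"name": "play_rows", "arguments": {"slide": [[0,0,-0.5],[0,0,-1],[0,0,-1.5],[0,0,-1.5],[3,0,-1.5],[6,0,-1.5],[9,0,-1.5],[12,0,-1.5],[15,0,-1.5],[15,0,-1.5]], "delta_rot": [[0,-0.003,0],[0,-0.006,0],[0,-0.01,0],[0,-0.01,0],[0,-0.01,0],[0,-0.01,0],[0,-0.01,0],[0,-0.01,0],[0,-0.01,0],[0,-0.01,0]], "hand": [10,10,10,10,10,10,10,10,10,10]}}

```text
clock: 15.43
tool_pos: [0.4898, 0.0737, 0.0305]
eef_rot: [-2.002, 2.411, 0.01]
contact_force: [1.0, -0.6, -0.0]
opening: 0.0132
gripper_force: 87.7
```

```bash
python3 chk.py
```

```text
15.4333 [0.4898 0.0737 0.0305] F tool [ 0.43 -1.05  0.04] T tool [ 0.175  0.264 -0.139] psi -100.58 axes [-0.1836 -0.983  -0.0096] [ 0.0018  0.0094 -1.    ] 0.013175757557980734 87.73687720298767
```

{"name": "play_rows", "arguments": {"slide": [[3,-0.2,-0.3],[6,-0.2,-0.3],[9,-0.2,-0.3],[12,-0.2,-0.3],[15,-0.2,-0.3],[18,-0.2,-0.3],[20,-0.2,-0.3],[20,-0.2,-0.3]], "delta_rot": [[0,0.002,0],[0,0.002,0],[0,0.002,0],[0,0.002,0],[0,0.002,0],[0,0.002,0],[0,0.002,0],[0,0.002,0]], "hand": [10,10,10,10,10,10,10,10]}}

```text
clock: 16.1
tool_pos: [0.4864, 0.0543, 0.0307]
eef_rot: [-2.003, 2.412, 0.008]
contact_force: [-0.6, 1.4, 2.0]
opening: 0.0133
gripper_force: 87.9
```

```bash
python3 chk.py
```

```text
16.1 [0.4864 0.0543 0.0307] F tool [-1.28  0.83 -1.99] T tool [ 0.052 -0.286  0.124] psi -100.57 axes [-0.1834 -0.983  -0.0079] [ 0.0017  0.0078 -1.    ] 0.013275274963990082 87.8904926776886
```

{"name": "play_rows", "arguments": {"slide": [[0,0.1,-0.3],[2,0.1,-0.3],[4,0.1,-0.3],[7,0.1,-0.3],[10,0.1,-0.3],[13,0.1,-0.3],[15,0.1,-0.3],[15,0.1,-0.3]], "delta_rot": [[0,-0.003,0],[0,-0.003,0],[0,-0.003,0],[0,-0.003,0],[0,-0.003,0],[0,-0.003,0],[0,-0.003,0],[0,-0.003,0]], "hand": [10,10,10,10,10,10,10,10]}}

```text
clock: 16.77
tool_pos: [0.484, 0.0412, 0.031]
eef_rot: [-2.002, 2.406, 0.014]
contact_force: [1.8, 11.0, 3.1]
opening: 0.013
gripper_force: 88.0
```

```bash
python3 chk.py
```

```text
16.7667 [0.484  0.0412 0.031 ] F tool [-11.2    0.21  -2.92] T tool [ 0.038 -2.078 -0.017] psi -100.48 axes [-0.1819 -0.9832 -0.0146] [ 0.0033  0.0142 -0.9999] 0.013013789904298589 88.01931023597717
```

{"name": "play_rows", "arguments": {"slide": [[2,0.1,-0.3],[4,0.1,-0.3],[6,0.1,-0.3],[8,0.1,-0.3],[10,0.1,-0.3],[12,0.1,-0.3],[14,0.1,-0.3],[16,0.1,-0.3],[18,0.1,-0.3],[20,0.1,-0.3]], "delta_rot": [[0,0,0],[0,0,0],[0,0,0],[0,0,0],[0,0,0],[0,0,0],[0,0,0],[0,0,0],[0,0,0],[0,0,0]], "hand": [10,10,10,10,10,10,10,10,10,10]}}

```text
clock: 17.6
tool_pos: [0.4805, 0.0221, 0.0313]
eef_rot: [-2.001, 2.405, 0.014]
contact_force: [2.9, 14.0, 4.9]
opening: 0.0134
gripper_force: 88.2
```

```bash
python3 chk.py
```

```text
17.6 [0.4805 0.0221 0.0313] F tool [-14.37  -0.28  -4.66] T tool [ 0.072 -2.841  0.139] psi -100.47 axes [-0.1816 -0.9832 -0.0156] [ 0.0039  0.0151 -0.9999] 0.013416458384007244 88.21155667304993
```

{"name": "play_rows", "arguments": {"slide": [[0,0.1,-0.3],[0,0.1,-0.5],[2,0.1,-0.6],[4,0.1,-0.6],[6,0.1,-0.6],[8,0.1,-0.7],[10,0.1,-0.7],[12,0.1,-0.7]], "delta_rot": [[0,0,0],[0,0,0],[0,0,0],[0,0,0],[0,0,0],[0,0,0],[0,0,0],[0,0,0]], "hand": [10,10,10,10,10,10,10,10]}}

```text
clock: 18.27
tool_pos: [0.4779, 0.01, 0.0316]
eef_rot: [-2.002, 2.406, 0.014]
contact_force: [2.5, 12.4, 2.4]
opening: 0.0134
gripper_force: 87.9
```

```bash
python3 chk.py
```

```text
18.2667 [0.4779 0.01   0.0316] F tool [-12.73  -0.21  -2.17] T tool [ 0.22  -2.429  0.14 ] psi -100.48 axes [-0.1818 -0.9832 -0.0148] [ 0.0033  0.0144 -0.9999] 0.013432421803263074 87.89302110671997
```

{"name": "play_rows", "arguments": {"slide": [[1.5,0,-0.2],[3,0,-0.3],[4.5,0,-0.3],[6,0,-0.4],[7,0,-0.4],[8,0,-0.4],[8,0,-0.4]], "delta_rot": [[0,0,0],[0,0,0],[0,0,0],[0,0,0],[0,0,0],[0,0,0],[0,0,0]], "hand": [10,10,10,10,10,10,10]}}

```text
clock: 18.85
tool_pos: [0.4763, 0.0018, 0.0318]
eef_rot: [-2.002, 2.407, 0.014]
contact_force: [2.4, 9.2, 1.0]
opening: 0.0133
gripper_force: 87.8
```

```bash
python3 chk.py
```

```text
18.85 [0.4763 0.0018 0.0318] F tool [-9.46 -0.67 -0.89] T tool [ 0.242 -1.936 -0.01 ] psi -100.49 axes [-0.182  -0.9832 -0.014 ] [ 0.0028  0.0138 -0.9999] 0.013255017855942 87.8340232372284
```

Only the bolt's resistance so far. I creep the last millimetres onto the seat.

{"name": "play_rows", "arguments": {"slide": [[0.6,0,0],[1.2,0,0],[1.8,0,0],[2.4,0,0],[3,0,0],[3,0,0]], "delta_rot": [[0,0,0],[0,0,0],[0,0,0],[0,0,0],[0,0,0],[0,0,0]], "hand": [10,10,10,10,10,10]}}

```text
clock: 19.35
tool_pos: [0.4761, 0.0009, 0.0318]
eef_rot: [-2.001, 2.403, 0.018]
contact_force: [6.4, 23.0, 0.6]
opening: 0.0133
gripper_force: 87.8
```

```bash
python3 chk.py
```

```text
19.35 [0.4761 0.0009 0.0318] F tool [-23.74  -2.1   -0.13] T tool [ 0.353 -4.427  0.127] psi -100.41 axes [-0.1807 -0.9834 -0.0188] [ 0.0039  0.0184 -0.9998] 0.013272776884308238 87.82329440116882
```

{"name": "play_rows", "arguments": {"slide": [[0.5,0.1,0],[1,0.2,0],[1,0.2,0],[1,0.2,0]], "delta_rot": [[0,0,0],[0,0,0],[0,0,0],[0,0,0]], "hand": [10,10,10,10]}}

```text
clock: 19.68
tool_pos: [0.4761, 0.0009, 0.0318]
eef_rot: [-2.001, 2.4, 0.02]
contact_force: [7.0, 27.6, -0.7]
opening: 0.0135
gripper_force: 87.8
```

```bash
python3 chk.py; python3 - <<'E'
from h import *
im=snapshot("wrist")[:,:,::-1]; s=snapshot("scene")[:,:,::-1]; cv2.imwrite("pics/w8.png",im); cv2.imwrite("pics/s8.png",s)
cv2.imwrite("pics/c8.png",np.hstack([cv2.resize(im[70:250,180:330],(400,480),interpolation=cv2.INTER_CUBIC),cv2.resize(s[140:236,170:250],(400,480),interpolation=cv2.INTER_CUBIC)]))
E
```

```text
19.6833 [0.4761 0.0009 0.0318] F tool [-28.39  -1.87   1.3 ] T tool [ 0.482 -5.481  0.191] psi -100.37 axes [-0.18   -0.9835 -0.0207] [ 0.0046  0.0202 -0.9998] 0.013488078011842637 87.76373505592346
```

View pics/c8.png

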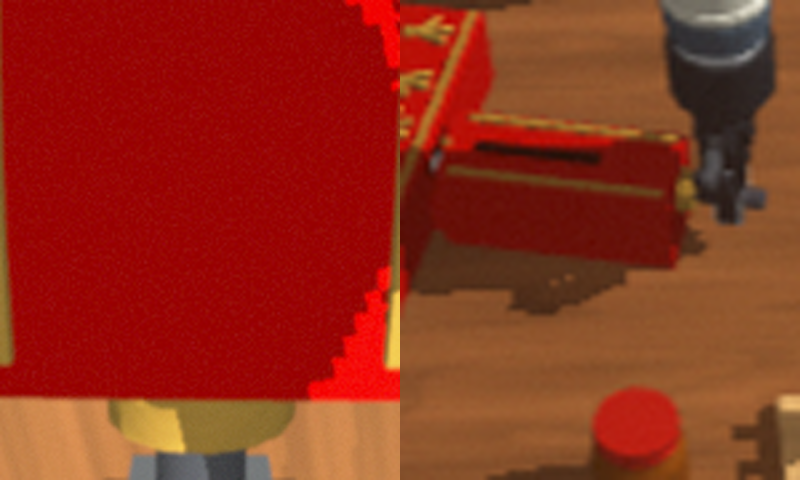

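The collar sits on the seat ring with no further travel under 28 N, and the bolt has come out across the joint at crop (437, 157). I unload, let go and withdraw.

{"name": "play_rows", "arguments": {"slide": [[-1,0,0],[-2,0,0],[-2.3,0,0],[-2.3,0,0],[-2.3,0,0],[-2.3,0,0],[-2.3,0,0],[-2.3,0,0],[-2.3,0,0],[-10,0,0],[-25,0,0],[-45,0,0],[-60,0,-10],[-65,0,-35],[-65,0,-70],[-65,0,-105],[-65,0,-130],[-65,0,-130],[-65,0,-130]], "delta_rot": [[0,0,0],[0,0,0],[0,0,0],[0,0,0],[0,0,0],[0,0,0],[0,0,0],[0,0,0],[0,0,0],[0,0,0],[0,0,0],[0,0,0],[0,0,0],[0,0,0],[0,0,0],[0,0,0],[0,0,0],[0,0,0],[0,0,0]], "hand": [10,10,10,100,100,100,100,100,100,100,100,100,100,100,100,100,100,100,100]}}

```text
clock: 21.37
tool_pos: [0.4874, 0.0596, 0.1635]
eef_rot: [-2.001, 2.408, 0.008]
contact_force: [-0.1, 0.4, -0.5]
opening: 0.0853
gripper_force: 0.0
```

```bash
python3 chk.py; python3 - <<'E'
from h import *
import json
st=read_state(); im=snapshot("wrist")[:,:,::-1]; s=snapshot("scene")[:,:,::-1]; cv2.imwrite("pics/w9.png",im); cv2.imwrite("pics/s9.png",s)
# collar/tail vs mouth: dark tail end, 60 mm out from mouth expected if home
m=np.array([.470,-.0338,.05]); o=np.array([.183,.983,0])
print("expected px: tail end",proj("wrist",m+.06*o,st),"collar back top",proj("wrist",m+.008*o+[0,0,.016],st))
hsv=cv2.cvtColor(im,cv2.COLOR_BGR2HSV)
g=((hsv[...,1]<110)&(hsv[...,2]<150)).astype(np.uint8); g[230:]=0
n,l,q,c=cv2.connectedComponentsWithStats(g); print([q[i].tolist() for i in range(1,n) if q[i,4]>80])
b=cv2.inRange(hsv,(18,130,60),(35,255,255)); n,l,q,c=cv2.connectedComponentsWithStats(b); print([q[i].tolist() for i in range(1,n) if q[i,4]>60])
E
```

```text
21.3667 [0.4874 0.0596 0.1635] F tool [-0.4   0.2   0.54] T tool [-0.029  0.    -0.015] psi -100.53 axes [-0.1828 -0.9831 -0.0114] [ 0.005   0.0107 -0.9999] 0.08526680679315797 0.0
expected px: tail end [255.84085852 153.39292712] collar back top [255.85774528  92.98945584]
[[507, 12, 5, 27, 81], [246, 95, 19, 62, 1071]]
[[215, 0, 8, 72, 494], [289, 0, 8, 72, 492], [235, 80, 41, 16, 549], [0, 280, 39, 70, 507]]
```

```bash
python3 - <<'E'
from h import *
st=read_state(); im=cv2.imread("pics/w9.png"); hsv=cv2.cvtColor(im,cv2.COLOR_BGR2HSV)
o=np.array([.183,.983,0])
for u in(225,229,233,255,278,282): print(u,[(v,*hsv[v,u].tolist()) for v in range(70,100,2)])
m=lambda uv,z: onz("wrist",uv,z,st)@o
for e in (72,74,76,78,80): print(e,"rail edge",m((230,e),.072).round(4))
print("collar back",m((255,96),.066).round(4),"tail end",m((255,157),.055).round(4))
E
```

```text
225 [(70, 0, 255, 205), (72, 0, 248, 208), (74, 0, 255, 208), (76, 0, 255, 204), (78, 0, 255, 205), (80, 0, 255, 181), (82, 0, 255, 181), (84, 6, 216, 175), (86, 14, 156, 167), (88, 13, 162, 164), (90, 13, 159, 160), (92, 14, 159, 164), (94, 13, 160, 161), (96, 14, 167, 156), (98, 14, 163, 160)]
229 [(70, 0, 246, 208), (72, 0, 255, 207), (74, 1, 255, 208), (76, 0, 255, 208), (78, 1, 255, 204), (80, 0, 255, 183), (82, 0, 255, 179), (84, 6, 212, 173), (86, 14, 164, 162), (88, 13, 163, 164), (90, 14, 162, 164), (92, 14, 164, 165), (94, 14, 162, 168), (96, 14, 164, 166), (98, 13, 153, 168)]
233 [(70, 0, 255, 207), (72, 0, 255, 208), (74, 0, 255, 206), (76, 2, 254, 210), (78, 0, 255, 204), (80, 179, 249, 181), (82, 1, 255, 171), (84, 7, 200, 168), (86, 14, 162, 154), (88, 14, 159, 159), (90, 14, 162, 156), (92, 13, 159, 151), (94, 14, 158, 153), (96, 14, 167, 145), (98, 13, 160, 151)]
255 [(70, 1, 248, 208), (72, 0, 255, 207), (74, 0, 255, 206), (76, 0, 250, 210), (78, 0, 255, 200), (80, 18, 185, 167), (82, 21, 177, 205), (84, 20, 171, 195), (86, 21, 178, 185), (88, 21, 174, 195), (90, 20, 177, 196), (92, 20, 177, 197), (94, 20, 173, 203), (96, 105, 19, 80), (98, 120, 14, 89)]
278 [(70, 179, 243, 127), (72, 0, 255, 196), (74, 0, 253, 209), (76, 0, 255, 208), (78, 0, 255, 206), (80, 0, 255, 186), (82, 0, 255, 180), (84, 5, 219, 168), (86, 13, 161, 149), (88, 14, 166, 152), (90, 13, 162, 154), (92, 13, 160, 155), (94, 13, 164, 154), (96, 14, 161, 157), (98, 13, 160, 156)]
282 [(70, 2, 242, 139), (72, 0, 255, 203), (74, 0, 255, 209), (76, 1, 255, 208), (78, 0, 255, 207), (80, 179, 248, 190), (82, 0, 255, 180), (84, 5, 225, 169), (86, 14, 156, 157), (88, 14, 165, 155), (90, 13, 161, 155), (92, 13, 159, 157), (94, 14, 166, 154), (96, 13, 158, 155), (98, 13, 156, 160)]
72 rail edge 0.0439
74 rail edge 0.0455
76 rail edge 0.0471
78 rail edge 0.0487
80 rail edge 0.0502
collar back 0.0628 tail end 0.1142
```

```bash
python3 -c "
from rig import hand_in; print(hand_in())"
```

```text
the job is handed in; nothing more can be done
None
```

The rod is home and the job is handed in: it stopped hard at a 28 N push with only small side forces, the bolt showed across the joint, and the gripper let go and backed clear (the final picture put the collar within about 1 mm of fully seated, the limit of that measurement).

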